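# Hold a valve block in the marking station's guard slot

### The arm

A 6-joint arm with a two-finger parallel gripper is mounted at the origin on the work surface. World frame = base frame: x ahead of the robot, y to its left, z up, the work surface at z = 0. Lengths are in m, angles in rad, forces in N, time in s.
With the tool pointing down it reaches from about 0.3 to 0.75 m from the base axis. Payload 8.5 kg.
Tool frame: the origin (TCP) lies on the centre line of the jaws, within the pads' length; the fingertips stand 22 mm ahead of it and the grasp point (between the pads) lies 3 mm ahead of it; z points along the fingers, y is the line along which they close (so a half turn about z gives the same grasp; the last joint's range is limited). The gripper opens to 85 mm and grips with 20 to 120 N. Pads are 22 mm wide; open, the fingers measure 114 mm over their backs; the gripper's body (76 mm by 85 mm) begins 54 mm behind the grasp point. The pads swing forward as they close: fully open they stand 13 mm farther back than shut.
Start: joints at [-1.511, 0.381, 1.297, -0, 1.464, -0.215], TCP at [0.149, -0.529, 0.253] pointing down, gripper open.
Joint ranges: [-3.11, 3.11], [-0.89, 2.33], [0.22, 2.48], [-1.42, 4.56], [0.17, 2.85], [-2.88, 2.88]. Speed limits (rad/s): [2.39, 2.39, 3.14, 3.14, 3.14, 3.14].

### API

Orientations are given as a rotation vector (axis times angle).
In Python, from station import status, camera, get_calibration, order gives the robot as it stands.
- The arm moves only by the shell command python3 -m handwheel 'ROWS'. ROWS is JSON, a list of rows, each a list of 5 numbers: the shift along the tool's x, y, z in cm, then the turn about the tool's z in rad, then the gripper's target within -1 to 1 (fully open at 1, half-way at 0, shut at -1). A call has 1 to 20 rows; each row shifts and turns the commanded pose from where the row before left it, along the tool's axes as they then stand; what a row does not reach is not made up. A row lasts 1/8 s, in which the tool goes at most 62.5 mm and 10.7 degrees, less where a joint would pass 70% of its speed; a pose out of reach is approached as far as the arm can. A call with a gripper value outside its range is refused whole. The fingers move at their own pace and stop on an object; the grip force is fixed at half the most. Time passes only in rows, so rows that do not move let the fingers close. It gives the time, the measured TCP pose, the force, the opening and the grip force at its end, in the units of the state.
- status.sense(): the state, without advancing time (a new reading comes with each control period).
- camera(name): name is "scene" or "top"; returns the picture (420x560x3 uint8, red, green, blue); there is no depth.
- get_calibration(name): a dict with "camera_matrix" (3x3 intrinsics, pixels), "eye" and "attitude" of the camera in the world. Camera axes: x right, y up, looking along -z (the intrinsics and any distortion apply to the point x, -y, -z); pixel columns grow to the right and rows downward; lengths in m; the calibration is good to about 2 mm. A picture is of the moment at which its call begins. get_calibration takes no time and is no camera call.
- order.finish_job(): hands the job in; it is judged then, once.
The state is a dict: "time": time; "joint_positions": joint angles; "joint_velocities": joint speeds; "joint_torque": joint torques, N m; "ee_pos": TCP position; "ee_rot": TCP orientation; "ft_force": force on the tool from outside, world axes, zero at the start; "torque": the same for the moment, N m; "opening": finger opening in m; "gripper_force": force on a finger pad.
Only numpy, scipy, OpenCV 4.12 (cv2) and the standard library are available. Lean on these libraries where they do the work, as an engineer would, in place of code of your own. Each camera call takes 0.05 s, during which the arm holds its last target. There are 200 camera calls.

### The job

The bare aluminium valve block with the orange band has toppled over: stand it upright on its foot on the bench and let go of it. Then pick it up again, lower its foot through the slot in the yellow guard of the marking station until the orange band sits level with the guard's top, and finish while still holding it there, upright and still, so that it can be marked; do not let it drop in. Leave the other things on the bench where they are.

Things in the scene. Friction and masses are not known exactly. Their poses are not given: they have to be found in the camera images.
- block_centre (a point): Centre of the loose bare aluminium valve block (0.34 to 0.53 kg): a bar 50 x 30 mm, 120 mm long from flat foot to plug end, where a round brass plug adds 12 mm. Point on the bar's axis 60 mm from the foot. Axes: z from foot to plug end (up when standing), x across its 50 mm width, y across its 30 mm thickness. Either way round about z it fits the slot.
- block_foot (a point): Centre of the same block's flat foot; same axes. At the start the block lies on a 30 mm wide side (its x axis vertical, so 50 mm high and 30 mm thick to grip from above), plug end pointing roughly to the robot's right. An orange band runs round the bar from 35 to 60 mm above the foot.
- slot (a point): Centre of the slot, level with the guard's top, z up. The slot is 53 mm along its x axis and 32 mm along its y axis, top edge bevelled 2 mm: the block goes in foot first with its x along the slot's x (3 mm clearance) and its y along the slot's y (2 mm clearance). Below the 12 mm thick guard the casing is empty down to its floor, 132 mm below the guard's top.
- station: Marking station: fixed grey box with a flat yellow top (the guard, with a black rectangle painted round the slot), 160 x 180 mm in plan (x, y), 140 mm high; origin at the centre of its underside, slot in the middle of the top. The bench to its right, from the robot out to the row of bystanders near the back, is otherwise clear.
- done_block: Bystander: a blue valve block of the same size, standing upright near the back; origin at its foot. Leave alone.
- spray_can: Bystander: spray can with red label, 60 mm across, 140 mm high; origin at its base.
- plug_jar: Bystander: jar with black cap, 68 mm across, 85 mm high; origin at its base.
- mug: Bystander: blue mug, 80 mm across, 95 mm high; origin at its base.
- screwdriver: Bystander: screwdriver lying at the robot's left; origin under its middle, x along it.
- wrench: Bystander: wrench lying at the robot's right; origin under its middle, x along it.
- elbow: Bystander: small brass elbow fitting, 32 mm across, about 30 mm high; origin at its base.
Things that resemble listed ones, but are neither listed nor needed, are in the scene too. Of the things shaped like the part that bears block_centre, the aluminium one is meant.

How it is judged:
By the outcome, as a careful person would: the job done as asked, in the order asked, and still so for the second after the job is handed in, while the arm keeps its last pose, push and grip.
It also fails if it takes over 64 s, if anything falls off the work surface, if the arm or the gripper's body presses on something with over 40 N, if the wrist force passes 120 N, or if a joint passes its speed limit or range.

## Working session

There is one attempt and no reset: what is moved stays moved. The work goes in short steps, Python scripts to look and compute and a shell command to move; the robot and the scene stay as the last step left them, time stands still between calls to the robot, and variables do not carry over. Pictures are saved under pics/ and viewed, at most 10 in all, crops included, and the job is handed in when it is done.

```bash
mkdir -p pics; ls; python3 - <<'E'
from station import status,camera,get_calibration
import cv2,numpy as np
for n in("scene","top"):
    cv2.imwrite(f"pics/{n}0.png",cv2.cvtColor(camera(n),cv2.COLOR_RGB2BGR)); print(get_calibration(n))
s=status.sense(); print(s)
E
```

```text
pics
{'camera_matrix': array([[390.37085385,   0.        , 282.10343454],
       [  0.        , 390.37085385, 203.77886489],
       [  0.        ,   0.        ,   1.        ]]), 'eye': array([1.34681099, 0.37873943, 0.77501526]), 'attitude': array([0.55265448, 0.92732161, 1.84976427])}
{'camera_matrix': array([[393.81118267,   0.        , 275.98202999],
       [  0.        , 393.81118267, 209.42713877],
       [  0.        ,   0.        ,   1.        ]]), 'eye': array([ 0.38447846, -0.04141612,  1.32607356]), 'attitude': array([ 0.13566743, -0.101474  , -1.54917389])}
{'time': 0.1, 'joint_positions': array([-1.51131037e+00,  3.81118177e-01,  1.29815815e+00,  1.24177015e-05,
        1.46359748e+00, -2.15313148e-01]), 'joint_velocities': array([-0.00012609, -0.00122103, -0.00195431,  0.00064555,  0.00088991,
        0.00079648]), 'joint_torque': array([ 4.09944478e-03, -4.49218547e+01, -2.31652880e+01, -2.15010045e-04,
        3.71060873e-03,  1.68565441e-05]), 'ee_pos': array([ 0.14922398, -0.52912808,  0.25278815]), 'ee_rot': array([-3.11072079e+00, -4.30119641e-01, -1.75899277e-04]), 'ft_force': array([-0.21109925, -0.13298666,  0.03252927]), 'torque': array([ 0.0131279 ,  0.00262776, -0.00874423]), 'gripper_force': 0.0, 'opening': 0.08532594216444281}
```

View pics/scene0.png

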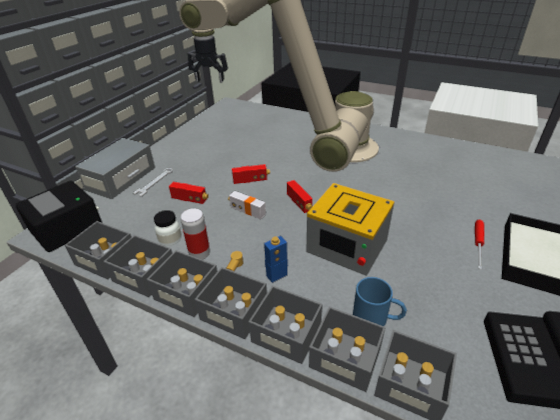

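View pics/top0.png

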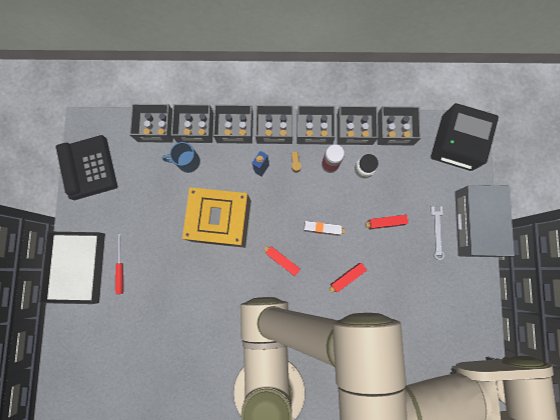

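The top view shows the aluminium block with its foot at about (304,226), its orange band near (319,227) and its plug near (345,231). The station slot is at about (216,216). In the scene view the block is at (247,205), the band at (250,206) and the slot at (352,208).

```bash
cat > h.py <<'E'
import cv2,numpy as np
from scipy.spatial.transform import Rotation as R
from station import status,camera,get_calibration
def ray(n,p):
    c=get_calibration(n);K=c["camera_matrix"]
    v=np.array([(p[0]-K[0,2])/K[0,0],-(p[1]-K[1,2])/K[1,1],-1.])
    return c["eye"],R.from_rotvec(c["attitude"]).apply(v/np.linalg.norm(v))
def onz(n,p,z):
    e,d=ray(n,p);return e+d*(z-e[2])/d[2]
def tri(p,q):
    a,u=ray("scene",p);b,v=ray("top",q)
    t=np.linalg.lstsq(np.c_[u,-v],b-a,rcond=None)[0]
    x,y=a+u*t[0],b+v*t[1];return (x+y)/2,np.linalg.norm(x-y)
def blobs(im,lo,hi,box,amin=15):
    x0,y0,x1,y1=box
    m=cv2.inRange(cv2.cvtColor(im,cv2.COLOR_RGB2HSV)[y0:y1,x0:x1],lo,hi)
    cs=[c+[[x0,y0]] for c in cv2.findContours(m,cv2.RETR_LIST,cv2.CHAIN_APPROX_NONE)[0]]
    return sorted([c for c in cs if cv2.contourArea(c)>=amin],key=cv2.contourArea,reverse=True)
E
python3 - <<'E'
from h import *
T=cv2.cvtColor(cv2.imread("pics/top0.png"),4);S=cv2.cvtColor(cv2.imread("pics/scene0.png"),4)
def show(t,cs):
    for c in cs[:5]: r=cv2.minAreaRect(c);print(t,cv2.contourArea(c),np.round(r[0],1),np.round(r[1],1),round(r[2],1),np.round(cv2.boxPoints(r)).tolist())
show("T or",blobs(T,(5,130,150),(20,255,255),(295,210,360,245),5))
show("S or",blobs(S,(5,130,150),(20,255,255),(220,185,275,220),5))
show("T wh",blobs(T,(0,0,170),(179,60,255),(295,210,360,245),5))
show("S wh",blobs(S,(0,0,150),(179,60,255),(220,185,275,220),5))
show("T ye",blobs(T,(18,130,100),(35,255,255),(170,170,260,260)))
show("S ye",blobs(S,(18,130,100),(35,255,255),(290,170,410,250)))
a=np.hstack([cv2.resize(T[195:260,170:370],None,fx=4,fy=4)])
b=cv2.resize(S[180:245,215:415],None,fx=4,fy=4)
cv2.imwrite("pics/c1.png",np.vstack([a,b])[:,:,::-1])
E
```

```text
T or 48.5 [318.5 226.5] [9. 7.] 90.0 [[315.0, 222.0], [322.0, 222.0], [322.0, 231.0], [315.0, 231.0]]
S or 35.0 [249.6 199.6] [ 5.2 10.6] 53.1 [[244.0, 201.0], [252.0, 194.0], [255.0, 198.0], [247.0, 205.0]]
T wh 141.5 [332.2 228.5] [18.9  8.8] 7.1 [[322.0, 232.0], [323.0, 223.0], [342.0, 225.0], [341.0, 234.0]]
T wh 82.0 [309.8 225.7] [11.2  8.8] 8.1 [[304.0, 229.0], [305.0, 221.0], [316.0, 222.0], [315.0, 231.0]]
S wh 96.5 [238.4 195.3] [18.5  7.4] 20.6 [[228.0, 196.0], [231.0, 189.0], [248.0, 195.0], [246.0, 202.0]]
S wh 59.5 [257.7 202.5] [11.9  7.8] 24.0 [[251.0, 204.0], [254.0, 197.0], [265.0, 201.0], [262.0, 208.0]]
T ye 2953.5 [214.8 215.7] [59.4 52.5] 6.3 [[182.0, 238.0], [188.0, 186.0], [247.0, 193.0], [241.0, 245.0]]
T ye 208.5 [214.9 215.7] [12.5 19. ] 7.1 [[207.0, 224.0], [210.0, 205.0], [222.0, 207.0], [220.0, 226.0]]
T ye 107.5 [216.  202.5] [32. 13.] 0.0 [[200.0, 209.0], [200.0, 196.0], [232.0, 196.0], [232.0, 209.0]]
T ye 93.0 [212.  230.7] [32.2  8.5] 13.6 [[195.0, 231.0], [197.0, 223.0], [229.0, 230.0], [227.0, 239.0]]
T ye 33.0 [228.4 221.5] [ 3. 17.] 7.1 [[226.0, 230.0], [228.0, 213.0], [231.0, 213.0], [229.0, 230.0]]
S ye 2777.0 [348.3 207.9] [81.1 43.2] 19.4 [[303.0, 215.0], [317.0, 174.0], [394.0, 201.0], [379.0, 242.0]]
S ye 113.5 [350.7 208.6] [11.  13.4] 36.9 [[342.0, 211.0], [350.0, 200.0], [359.0, 207.0], [351.0, 217.0]]
S ye 15.0 [362.5 218.5] [2.8 7.1] 45.0 [[359.0, 220.0], [364.0, 215.0], [366.0, 217.0], [361.0, 222.0]]
S ye 15.0 [329.  210.5] [3.5 6.4] 45.0 [[326.0, 212.0], [330.0, 207.0], [332.0, 210.0], [328.0, 214.0]]
```

View pics/c1.png

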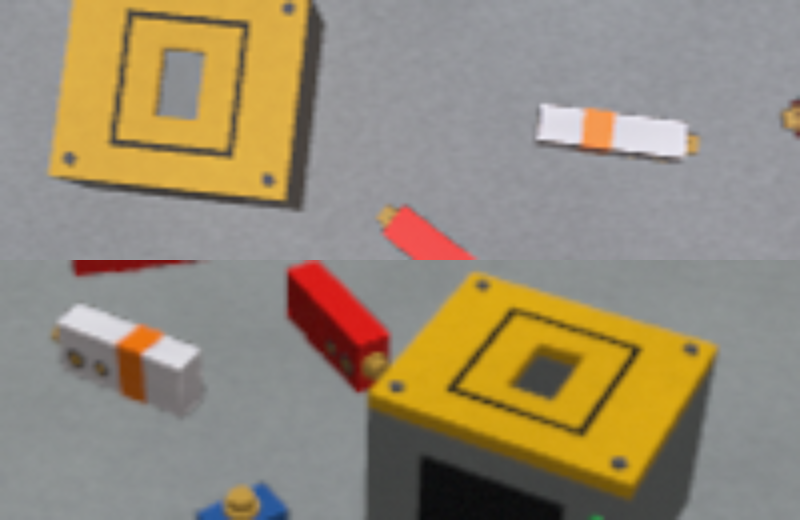

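The crop shows a block about 120 mm long with its foot to the left. The slot's long side runs roughly along world x, with the same slight tilt of about 7°.

```bash
python3 - <<'E'
from h import *
r=lambda a:np.round(a,4)
for n,p,q in[("band top",(249.6,199.6),(318.5,226.5)),("plugseg",(238.4,195.3),(332.2,228.5)),("footseg",(257.7,202.5),(309.8,225.7)),("slot",(350.7,208.6),(214.9,215.7)),
 ("cornBR",(394,201.5),(182.5,238)),]:
    x,e=tri(p,q);print(n,r(x),r(e))
f=onz("top",(304.3,225),.05);g=onz("top",(342,229.3),.05);print("foot",r(f),"plugend",r(g),r(g-f),np.linalg.norm(g-f),"yaw",np.degrees(np.arctan2(*(g-f)[1::-1])))
b=[onz("top",p,.14) for p in[(182,238),(188,186),(247,193),(241,245)]];print(r(np.mean(b,0)),[r(x[:2]) for x in b])
h=[onz("top",p,.14) for p in[(207.4,224.4),(209.8,205.5),(222.2,207.1),(219.8,226)]];print(r(np.mean(h,0)),[r(x[:2]) for x in h])
for n,v in(("st",b[1]-b[0]),("st2",b[2]-b[3]),("slot",h[1]-h[0])):print(n,np.linalg.norm(v),np.degrees(np.arctan2(v[1],v[0])))
print(R.from_rotvec(status.sense()["ee_rot"]).as_matrix().round(3))
E
```

```text
band top [ 0.5252 -0.1509  0.0489] 0.0001
plugseg [ 0.5194 -0.1953  0.0482] 0.0005
footseg [ 0.5271 -0.1221  0.048 ] 0.0015
slot [0.5436 0.174  0.1323] 0.0008
cornBR [0.4728 0.27   0.1369] 0.0029
foot [ 0.5292 -0.1047  0.05  ] plugend [ 0.5173 -0.2269  0.05  ] [-0.0119 -0.1222  0.    ] 0.12276737918896956 yaw -95.54960051243388
[0.5441 0.1737 0.14  ] [array([0.4729, 0.2693]), array([0.6338, 0.2596]), array([0.6147, 0.0764]), array([0.4551, 0.0895])]
[0.5427 0.1725 0.14  ] [array([0.5156, 0.194 ]), array([0.5739, 0.1893]), array([0.5696, 0.151 ]), array([0.5114, 0.1559])]
st 0.16123273079991612 -3.4181853125838115
st2 0.16018928014572764 -4.710215491861181
slot 0.05849564969698445 -4.592287170854449
[[ 0.962  0.271 -0.   ]
 [ 0.271 -0.962  0.001]
 [ 0.    -0.001 -1.   ]]
```

```bash
python3 -m handwheel '[[4.4,-2.02,0,0,1],[4.4,-2.02,0,0,1],[4.4,-2.02,0,0,1],[4.4,-2.02,0,0,1],[4.4,-2.02,0,0,1],[4.4,-2.02,0,0,1],[4.4,-2.02,0,0,1],[4.4,-2.02,0,0,1],[4.4,-2.02,0,0,1],[4.4,-2.02,0,0,1],[0,0,2,-0.17,1],[0,0,2,-0.17,1],[0,0,2,-0.17,1],[0,0,2,-0.17,1],[0,0,2,-0.17,1],[0,0,2,-0.17,1],[0,0,0,-0.17,1],[0,0,0,0,1]]'
cat > t.py <<'E'
import sys
from h import *
# to(target xyz, tool-x yaw deg): shifts in present tool axes (cm) and turn (rad)
s=status.sense();M=R.from_rotvec(s["ee_rot"]).as_matrix();p=s["ee_pos"]
yaw=np.degrees(np.arctan2(M[1,0],M[0,0]));print("t",round(s["time"],2),"tcp",p.round(4),"yaw",yaw.round(2),"tilt",(M[:2,2]).round(4),"q",s["joint_positions"].round(2),"F",s["ft_force"].round(1),"open",round(s["opening"],4),"grip",round(float(s["gripper_force"]),1))
if len(sys.argv)>3:
    d=np.array(list(map(float,sys.argv[1:4])))-p;print("shift cm",(M.T@d*100).round(2))
if len(sys.argv)>4: print("turn",-np.radians((float(sys.argv[4])-yaw+180)%360-180).round(3))
E
python3 t.py .518 -.2155 .028 84
```

```text
time: 2.35
ee_pos: [0.5178, -0.2154, 0.133]
ee_rot: [-2.337, -2.098, 0.0]
ft_force: [0.0, -0.1, 0.4]
opening: 0.0851
gripper_force: 0.0
t 2.35 tcp [ 0.5178 -0.2154  0.133 ] yaw 83.84 tilt [-0.0007  0.0005] q [-0.61  0.51  1.45  0.    1.18 -0.5 ] F [ 0.  -0.1  0.4] open 0.0851 grip 0.0
shift cm [-1.00e-02  3.00e-02  1.05e+01]
turn -0.003
```

```bash
python3 -m handwheel '[[0,0,3,0,1],[0,0,3,0,1],[0,0,2.5,0,1],[0,0,1.5,0,1],[0,0,0.5,0,1],[0,0,0,0,-1],[0,0,0,0,-1],[0,0,0,0,-1],[0,0,0,0,-1],[0,0,0,0,-1],[0,0,0,0,-1],[0,0,-1.5,0,-1],[0,0,-1.5,0,-1],[0,0,-2.5,0,-1],[0,0,-3,0,-1],[0,0,-3,0,-1],[0,0,0,0,-1]]'
python3 - <<'E'
from h import *
S=camera("scene")[130:240,170:330];T=camera("top")[180:260,270:370]
cv2.imwrite("pics/l1.png",np.hstack([cv2.resize(S,(480,330)),cv2.resize(T,(300,240)) if 0 else cv2.copyMakeBorder(cv2.resize(T,(300,240)),0,90,0,0,0)])[:,:,::-1])
E
python3 t.py
```

```text
time: 4.47
ee_pos: [0.5186, -0.2159, 0.1457]
ee_rot: [2.332, 2.097, 0.002]
ft_force: [-0.2, 1.1, -4.0]
opening: 0.0295
gripper_force: 60.1
t 4.58 tcp [ 0.5175 -0.2153  0.1428] yaw 83.93 tilt [-0.0007  0.0004] q [-0.61  0.5   1.44 -0.    1.2  -0.5 ] F [-0.1 -0.1 -4.2] open 0.0291 grip 60.1
```

View pics/l1.png

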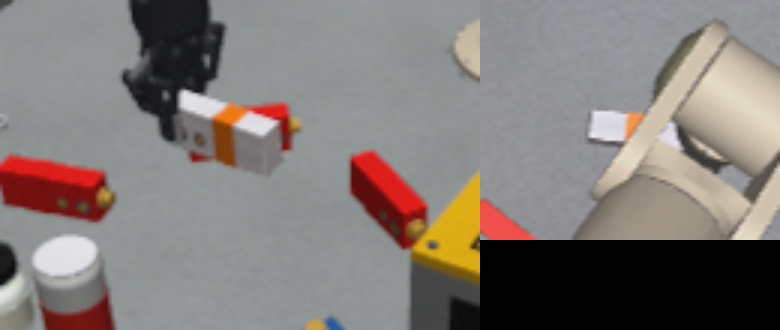

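It gripped the block and lifted it, but the grip friction holds the block horizontal and it doesn't swing down. I'll go low and check whether a target opening near 30 mm softens the grip.

```bash
python3 -m handwheel '[[0,0,3,0,-1],[0,0,3,0,-1],[0,0,2.5,0,-1],[0,0,1,0,-1],[0,0,0,0,-0.5],[0,0,0,0,-0.5]]'; python3 t.py; python3 -m handwheel '[[0,0,0,0,-0.36],[0,0,0,0,-0.36]]'
```

```text
time: 5.32
ee_pos: [0.5182, -0.2157, 0.049]
ee_rot: [2.335, 2.1, 0.0]
ft_force: [0.3, -0.2, -3.4]
opening: 0.0292
gripper_force: 59.8
t 5.33 tcp [ 0.5182 -0.2157  0.049 ] yaw 83.93 tilt [ 0.001  -0.0007] q [-0.61  0.63  1.54 -0.    0.98 -0.5 ] F [ 0.3 -0.2 -3.4] open 0.0292 grip 59.8
time: 5.58
ee_pos: [0.5181, -0.2156, 0.0488]
ee_rot: [2.335, 2.1, 0.0]
ft_force: [0.0, 0.1, -3.8]
opening: 0.0292
gripper_force: 59.8
```

```bash
python3 -m handwheel '[[0,0,0,0,-0.325],[0,0,0,0,-0.325]]'; python3 -m handwheel '[[0,0,0,0,-0.315],[0,0,0,0,-0.315]]';  python3 -m handwheel '[[0,0,0,0,-0.305],[0,0,0,0,-0.305]]'
```

```text
time: 5.82
ee_pos: [0.5179, -0.2155, 0.0484]
ee_rot: [2.336, 2.101, 0.0]
ft_force: [0.0, 0.5, -3.4]
opening: 0.0293
gripper_force: 59.8
time: 6.08
ee_pos: [0.5179, -0.2155, 0.0483]
ee_rot: [2.336, 2.101, 0.0]
ft_force: [-0.1, 0.3, -3.5]
opening: 0.0294
gripper_force: 51.3
time: 6.32
ee_pos: [0.5179, -0.2155, 0.0483]
ee_rot: [-2.336, -2.101, 0.0]
ft_force: [-0.6, -0.3, -3.2]
opening: 0.0296
gripper_force: 22.2
```

Near 30 mm the grip does soften (22 N at -0.305), so I'll ease it further until the block pivots.

```bash
python3 -m handwheel '[[0,0,0,0,-0.302],[0,0,0,0,-0.302]]'; python3 -m handwheel '[[0,0,0,0,-0.3],[0,0,0,0,-0.3]]';python3 - <<'E'
from h import *
S=camera("scene")[130:240,170:330]
cv2.imwrite("pics/l2.png",cv2.resize(S,(480,330))[:,:,::-1])
E
python3 t.py
```

```text
time: 6.58
ee_pos: [0.5179, -0.2156, 0.0483]
ee_rot: [2.336, 2.101, 0.0]
ft_force: [-0.7, -0.0, -3.0]
opening: 0.03
gripper_force: 13.9
time: 6.82
ee_pos: [0.518, -0.2155, 0.0485]
ee_rot: [2.336, 2.101, 0.0]
ft_force: [0.0, 0.5, -1.5]
opening: 0.0299
gripper_force: 7.3
t 6.88 tcp [ 0.518  -0.2155  0.0484] yaw 83.92 tilt [0.0002 0.    ] q [-0.61  0.63  1.54  0.    0.98 -0.5 ] F [ 0.5  0.8 -1.8] open 0.0299 grip 7.3
```

View pics/l2.png

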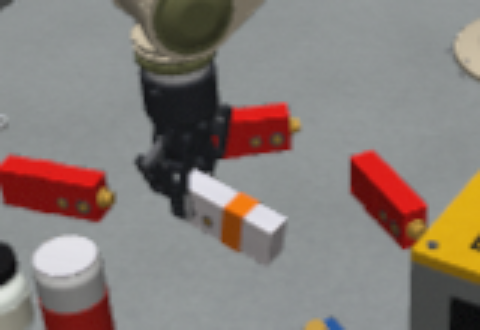

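The block has pivoted and its foot now rests on the bench. I'll follow the arc about the foot edge with a light grip.

```bash
python3 -m handwheel '[[0.55,0,-0.97,0,-0.3],[0.54,0,-0.97,0,-0.3],[0.63,0,-0.76,0,-0.3],[0.63,0,-0.75,0,-0.3],[0.75,0,-0.63,0,-0.3],[0.76,0,-0.63,0,-0.3],[0.85,0,-0.49,0,-0.3],[0.85,0,-0.49,0,-0.3],[0,0,0,0,-0.3]]'; python3 - <<'E'
from h import *
S=camera("scene")[130:240,170:330]
cv2.imwrite("pics/l3.png",cv2.resize(S,(480,330))[:,:,::-1])
E
python3 t.py
```

```text
time: 8.0
ee_pos: [0.5239, -0.1594, 0.1055]
ee_rot: [-2.335, -2.101, -0.001]
ft_force: [-0.1, 0.7, -0.7]
opening: 0.03
gripper_force: 6.7
t 8.05 tcp [ 0.5239 -0.1598  0.1053] yaw 83.95 tilt [0.0002 0.0003] q [-0.51  0.53  1.52  0.    1.09 -0.41] F [-0.1  0.5 -0.8] open 0.03 grip 6.7
```

View pics/l3.png

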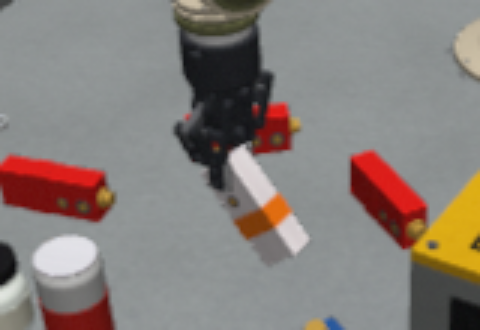

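The light grip works: the block is now at about 50° with its foot on the bench. Continuing to upright.

```bash
python3 -m handwheel '[[0.92,0,-0.34,0,-0.3],[0.93,0,-0.34,0,-0.3],[0.97,0,-0.17,0,-0.3],[0.97,0,-0.17,0,-0.3],[0.98,0,0,0,-0.3],[0.98,0,0,0,-0.3],[0.76,0,0.12,0,-0.3],[0.76,0,0.12,0,-0.3],[0,0,0,0,-0.3]]'; python3 - <<'E'
from h import *
S=camera("scene")[130:240,170:330]
cv2.imwrite("pics/l4.png",cv2.resize(S,(480,330))[:,:,::-1])
E
python3 t.py
```

```text
time: 9.18
ee_pos: [0.5314, -0.0874, 0.1129]
ee_rot: [-2.335, -2.101, 0.0]
ft_force: [-0.2, 0.2, -2.9]
opening: 0.0298
gripper_force: 6.2
t 9.22 tcp [ 0.5315 -0.0878  0.113 ] yaw 83.95 tilt [-0.0001 -0.    ] q [-0.38  0.51  1.54 -0.    1.1  -0.28] F [ 0.8 -0.9 -4.1] open 0.0298 grip 6.2
```

View pics/l4.png

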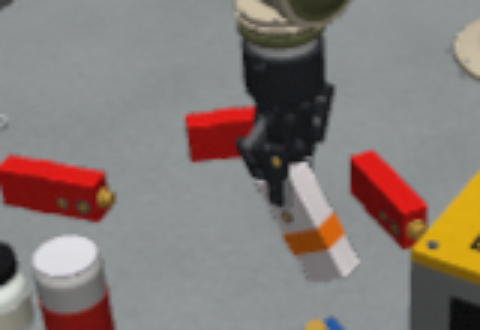

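```bash
python3 - <<'E'
from h import *
c=get_calibration("scene");A=R.from_rotvec(c["attitude"])
def pr(X):
    v=A.inv().apply(X-c["eye"]);K=c["camera_matrix"];return np.array([K[0,2]-K[0,0]*v[0]/v[2],K[1,2]+K[1,1]*v[1]/v[2]])
u=np.array([-.1045,-.9945,0]);g=np.array([.5315,-.0878,.110])
for th in range(50,95,5):
    t=np.radians(th);a=u*np.cos(t)+[0,0,np.sin(t)];v=-u*np.sin(t)+[0,0,np.cos(t)]  # v: 'up-side' normal
    e=pr(g+v*.025+a*.005)-pr(g+v*.025-a*.11);print(th,np.degrees(np.arctan2(-e[1],e[0])).round(1), ((pr(g-a*.11-v*.025)-[170,130])*3).round(),((pr(g-a*.11+v*.025)-[170,130])*3).round())
print(np.degrees(np.arctan2(217.3-185,270.7-289)))
E
```

```text
50 124.8 [334. 274.] [366. 262.]
55 121.4 [326. 274.] [361. 266.]
60 117.8 [319. 274.] [355. 269.]
65 114.1 [311. 273.] [348. 271.]
70 110.3 [303. 271.] [342. 273.]
75 106.3 [296. 268.] [335. 274.]
80 102.0 [288. 265.] [327. 274.]
85 97.4 [280. 261.] [320. 274.]
90 92.5 [272. 257.] [312. 273.]
119.53430637647114
```

The tilt is about 59°, because the light grip still holds it. The station's right wall is a fixed flat face, so I'll raise the block slightly, carry it over and push the foot gently against the wall to bring it vertical.

```bash
python3 -m handwheel '[[0,0,-0.8,0,-0.301],[0,0,-0.7,0,-0.301],[1.5,0,0,0,-0.301],[2,0,0,0,-0.301],[2,0,0,0,-0.301],[2,0,0,0,-0.301],[1,0,0,0,-0.301],[0.8,0,0,0,-0.301],[0.8,0,0,0,-0.301],[0.8,0,0,0,-0.301],[0.8,0,0,0,-0.301],[0.8,0,0,0,-0.301],[0.7,0,0,0,-0.301]]'; python3 t.py;python3 -m handwheel '[[0,0,0,0,-0.301]]'
```

```text
time: 10.85
ee_pos: [0.5455, 0.0438, 0.128]
ee_rot: [2.336, 2.101, -0.0]
ft_force: [0.1, -0.0, -3.3]
opening: 0.0296
gripper_force: 5.5
t 10.85 tcp [0.5455 0.0438 0.128 ] yaw 83.93 tilt [ 0.     -0.0001] q [-0.14  0.5   1.5  -0.    1.15 -0.03] F [ 0.1 -0.  -3.3] open 0.0296 grip 5.5
time: 10.98
ee_pos: [0.5455, 0.0439, 0.128]
ee_rot: [-2.335, -2.101, -0.0]
ft_force: [-0.1, -0.2, -3.7]
opening: 0.0299
gripper_force: 5.4
```

```bash
python3 -m handwheel '[[0.4,0,0,0,-0.301],[0.4,0,0,0,-0.301],[0.3,0,0,0,-0.301],[0,0,0,0,-0.301]]'; python3 -m handwheel '[[0.2,0,0,0,-0.301],[0,0,0,0,-0.301]]';python3 - <<'E'
from h import *
S=camera("scene")[140:260,240:400]
cv2.imwrite("pics/l5.png",cv2.resize(S,(640,480))[:,:,::-1])
E
```

```text
time: 11.48
ee_pos: [0.5466, 0.0545, 0.128]
ee_rot: [-2.336, -2.101, -0.0]
ft_force: [0.0, 0.7, -2.5]
opening: 0.0296
gripper_force: 5.3
time: 11.72
ee_pos: [0.5468, 0.0563, 0.128]
ee_rot: [2.336, 2.101, 0.0]
ft_force: [0.6, -1.4, -3.2]
opening: 0.03
gripper_force: 5.3
```

View pics/l5.png

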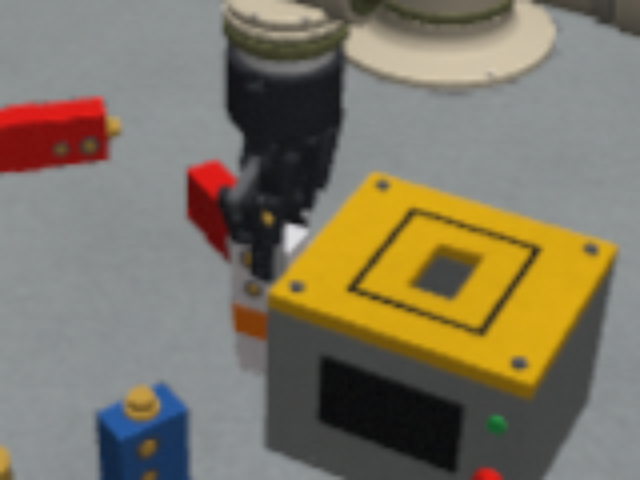

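The block is nearly vertical against the station's right wall. I'll press a little more, then tighten, back off and set it down.

```bash
python3 -m handwheel '[[0.2,0,0,0,-0.301],[0,0,0,0,-0.301]]'; python3 -m handwheel '[[0.2,0,0,0,-0.301],[0,0,0,0,-0.301]]';
```

```text
time: 12.02
ee_pos: [0.5471, 0.0583, 0.128]
ee_rot: [-2.336, -2.101, -0.0]
ft_force: [0.4, -1.1, -2.8]
opening: 0.0298
gripper_force: 5.3
time: 12.28
ee_pos: [0.5473, 0.0604, 0.128]
ee_rot: [-2.336, -2.101, -0.0]
ft_force: [0.2, -0.1, -3.5]
opening: 0.0296
gripper_force: 5.2
```

```bash
python3 -m handwheel '[[0.15,0,0,0,-0.301],[0,0,0,0,-0.301]]'; python3 -m handwheel '[[0.15,0,0,0,-0.301],[0,0,0,0,-0.301]]';python3 - <<'E'
from h import *
cv2.imwrite("pics/l6.png",np.hstack([cv2.resize(camera("scene")[160:250,270:350],(400,450)),cv2.resize(camera("top")[180:270,210:290],(400,450))])[:,:,::-1])
E
```

```text
time: 12.52
ee_pos: [0.5474, 0.0618, 0.128]
ee_rot: [-2.336, -2.101, -0.0]
ft_force: [0.3, -0.8, -3.0]
opening: 0.0299
gripper_force: 5.2
time: 12.78
ee_pos: [0.5476, 0.0633, 0.128]
ee_rot: [-2.336, -2.101, -0.0]
ft_force: [-0.7, -0.7, -2.8]
opening: 0.0299
gripper_force: 5.2
```

View pics/l6.png

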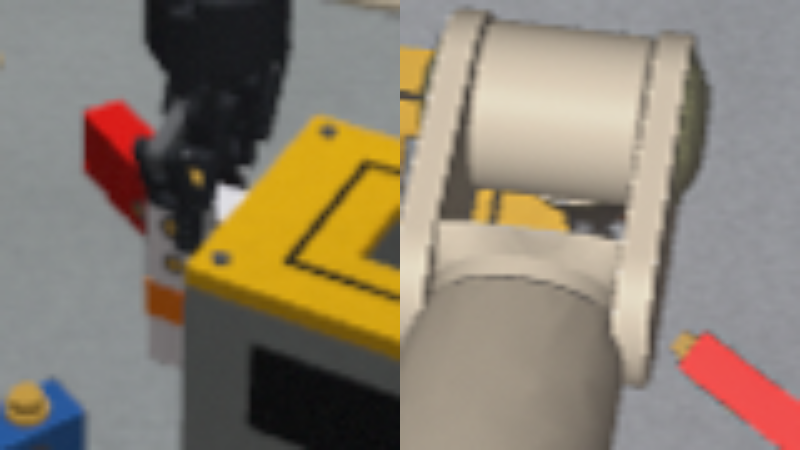

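It's upright against the wall to within what I can see. Now I'll firm up the grip, back off 5 cm and lower until the foot touches.

```bash
python3 -m handwheel '[[0,0,0,0,-0.31],[0,0,0,0,-0.4],[-1,0,0,0,-0.4],[-1.5,0,0,0,-0.4],[-1.5,0,0,0,-0.4],[-1,0,0,0,-0.4],[0,0,0,0,-0.4],[0,0,0.5,0,-0.4],[0,0,0.4,0,-0.4],[0,0,0.2,0,-0.4],[0,0,0,0,-0.4]]'; python3 -m handwheel '[[0,0,0.15,0,-0.4],[0,0,0,0,-0.4]]';python3 - <<'E'
from h import *
c=get_calibration("scene");A=R.from_rotvec(c["attitude"]);K=c["camera_matrix"]
def pr(X):
    v=A.inv().apply(X-c["eye"]);return np.array([K[0,2]-K[0,0]*v[0]/v[2],K[1,2]+K[1,1]*v[1]/v[2]])
s=status.sense();g=s["ee_pos"]-[0,0,.003];u=np.array([-.1045,-.9945,0]);w=np.array([.9945,-.1045,0])
S=camera("scene");cv2.imwrite("pics/m1.png",S[:,:,::-1])
G=cv2.cvtColor(S,cv2.COLOR_RGB2GRAY).astype(float)
for k,nm in((-1,"+y edge"),(1,"-y edge")):
  for h in(.03,.045,.06,.075):
    P=pr(g-[0,0,.11-h]+w*.015+k*u*.025);xs=np.arange(int(P[0])-9,int(P[0])+10);row=G[int(round(P[1])),xs]
    print(nm,h,P.round(1),row.astype(int).tolist())
E
```

```text
time: 14.25
ee_pos: [0.5422, 0.0137, 0.1168]
ee_rot: [-2.335, -2.101, 0.0]
ft_force: [-0.4, -0.2, -3.1]
opening: 0.0287
gripper_force: 61.1
time: 14.5
ee_pos: [0.5423, 0.0135, 0.1155]
ee_rot: [-2.336, -2.101, 0.0]
ft_force: [0.1, -1.2, -2.8]
opening: 0.0294
gripper_force: 61.1
+y edge 0.03 [300.3 226.7] [111, 112, 113, 114, 112, 111, 111, 119, 126, 120, 119, 118, 123, 135, 143, 121, 67, 66, 68]
+y edge 0.045 [300.4 222.7] [105, 102, 89, 76, 71, 70, 71, 72, 74, 85, 102, 114, 122, 136, 143, 122, 67, 67, 67]
+y edge 0.06 [300.4 218.7] [70, 72, 70, 72, 71, 70, 73, 78, 83, 76, 75, 76, 83, 118, 143, 125, 80, 66, 68]
+y edge 0.075 [300.4 214.6] [115, 112, 114, 113, 112, 111, 110, 117, 125, 119, 113, 99, 89, 118, 143, 129, 94, 85, 89]
-y edge 0.03 [285.6 221. ] [142, 141, 141, 142, 143, 145, 145, 145, 134, 112, 105, 99, 89, 75, 70, 70, 71, 71, 72]
-y edge 0.045 [285.6 217.1] [141, 142, 142, 143, 144, 145, 144, 136, 108, 71, 71, 71, 70, 72, 70, 73, 78, 85, 91]
-y edge 0.06 [285.5 213.1] [141, 141, 141, 140, 142, 143, 142, 134, 118, 111, 112, 111, 109, 104, 101, 105, 111, 114, 114]
-y edge 0.075 [285.4 209.1] [143, 142, 140, 141, 141, 141, 141, 134, 117, 113, 109, 87, 64, 70, 75, 93, 100, 91, 87]
```

It leans about 4°, well within self-righting. I'll lower until it touches and then ease the grip.

```bash
python3 -m handwheel '[[0,0,0.1,0,-0.4],[0,0,0,0,-0.4]]'; python3 -m handwheel '[[0,0,0.1,0,-0.4],[0,0,0,0,-0.4]]';python3 -m handwheel '[[0,0,0.1,0,-0.4],[0,0,0,0,-0.4]]'
```

```text
time: 14.8
ee_pos: [0.5423, 0.0135, 0.1145]
ee_rot: [2.336, 2.101, 0.0]
ft_force: [-1.3, -0.2, -3.5]
opening: 0.0291
gripper_force: 61.2
time: 15.05
ee_pos: [0.5424, 0.0136, 0.1143]
ee_rot: [2.335, 2.1, 0.001]
ft_force: [-1.7, 1.1, 4.7]
opening: 0.0291
gripper_force: 62.2
time: 15.3
ee_pos: [0.5425, 0.0138, 0.1142]
ee_rot: [2.335, 2.1, 0.002]
ft_force: [-4.1, 2.9, 14.2]
opening: 0.0295
gripper_force: 63.4
```

```bash
python3 -m handwheel '[[0,0,-0.15,0,-0.4],[0,0,0,0,-0.305],[0,0,0,0,-0.301],[0,0,0,0,-0.3],[0,0,0,0,-0.299],[0,0,0,0,-0.298],[0,0,0,0,-0.296],[0,0,0,0,-0.29],[0,0,0,0,-0.27],[0,0,0,0,-0.2],[0,0,0,0,0.2],[0,0,0,0,0.6],[0,0,0,0,0.6]]'; python3 t.py; python3 -m handwheel '[[0,0,-3,0,0.6],[0,0,-5,0,0.6],[0,0,-5,0,0.6],[0,0,-5,0,0.6],[-5,0,0,0,0.6],[-5,0,0,0,0.6],[0,0,0,0,0.6]]'; python3 - <<'E'
from h import *
S=camera("scene");T=camera("top")
cv2.imwrite("pics/S2.png",S[:,:,::-1]);cv2.imwrite("pics/T2.png",T[:,:,::-1])
cv2.imwrite("pics/v2.png",np.hstack([cv2.resize(S[160:250,260:350],(400,400)),cv2.resize(T[170:270,210:310],(400,400))])[:,:,::-1])
E
```

```text
time: 16.92
ee_pos: [0.5423, 0.0135, 0.114]
ee_rot: [2.336, 2.101, -0.0]
ft_force: [0.1, -0.4, 0.2]
opening: 0.068
gripper_force: 0.0
t 16.93 tcp [0.5423 0.0135 0.114 ] yaw 83.93 tilt [ 0. -0.] q [-0.19  0.51  1.53 -0.    1.11 -0.09] F [ 0.1 -0.4  0.2] open 0.068 grip 0.0
time: 17.8
ee_pos: [0.5314, -0.0886, 0.2938]
ee_rot: [2.34, 2.096, -0.001]
ft_force: [-0.1, 0.1, -0.0]
opening: 0.0682
gripper_force: 0.0
```

View pics/v2.png

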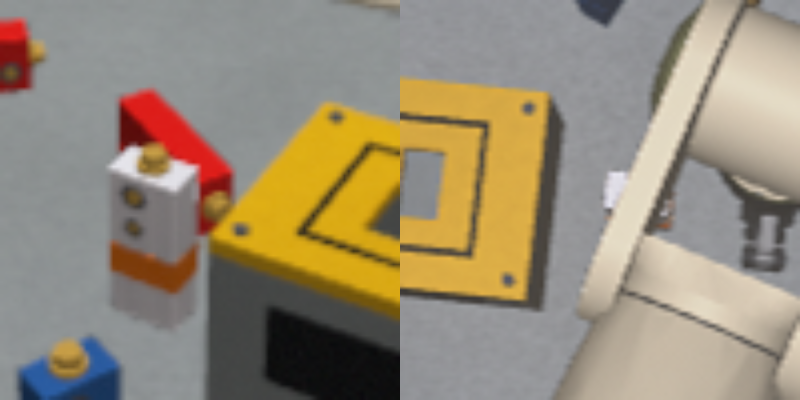

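The block stands upright on its foot, free of the gripper. I'll move clear to measure it and the slot numerically.

```bash
python3 -m handwheel '[[-5,0,0,0,0.6],[-5,0,0,0,0.6],[-5,0,0,0,0.6],[0,0,0,0,0.6]]'; python3 - <<'E'
from h import *
S=camera("scene");T=camera("top");cv2.imwrite("pics/S3.png",S[:,:,::-1]);cv2.imwrite("pics/T3.png",T[:,:,::-1])
r=lambda a:np.round(a,4)
def up(im,box,f=8): x0,y0,x1,y1=box; return cv2.resize(im[y0:y1,x0:x1],None,fx=f,fy=f,interpolation=cv2.INTER_CUBIC)
def find(im,box,lo,hi,f=8,inv=False):
    m=cv2.inRange(cv2.cvtColor(up(im,box,f),cv2.COLOR_RGB2HSV),lo,hi)
    cs=cv2.findContours(m,cv2.RETR_CCOMP,cv2.CHAIN_APPROX_NONE)
    o=[(cv2.contourArea(c)/f/f,(c.reshape(-1,2)+.5)/f-.5+box[:2]) for c in cs[0]]
    return sorted([x for x in o if x[0]>20],key=lambda x:-x[0])
def rect(n,pts,z):
    w=np.array([onz(n,p,z)[:2] for p in pts],np.float32);q=cv2.minAreaRect(w*1000);return r(np.array(q[0])),r(q[1]),round(q[2],2)
print("guard etc")
for a,c in find(T,(170,170,262,262),(15,110,90),(38,255,255))[:6]: print(round(a),rect("top",c,.14))
print("block top")
for a,c in find(T,(245,190,300,250),(0,0,165),(179,60,255)): print(round(a),rect("top",c,.12),c.min(0).round(1),c.max(0).round(1))
print("plug top"); P=find(T,(250,190,290,235),(10,90,90),(30,255,255))
for a,c in P: print(round(a,1),c.mean(0).round(1),onz("top",c.mean(0),.132))
for a,c in find(S,(275,180,312,205),(10,90,90),(30,255,255)): print("S",round(a,1),c.mean(0).round(1),onz("scene",c.mean(0),.130))
E
python3 t.py
```

```text
time: 18.4
ee_pos: [0.5157, -0.2368, 0.2934]
ee_rot: [-2.338, -2.098, 0.0]
ft_force: [-0.4, 0.6, -0.7]
opening: 0.0682
gripper_force: 0.0
guard etc
3094 (array([542.9781, 172.6693]), array([182.7722, 162.1686]), 85.15)
176 (array([542.9564, 172.6973]), array([32.8273, 53.4813]), 84.9)
49 (array([497.1943, 178.5053]), array([95.1217, 19.1466]), 79.38)
t 18.5 tcp [ 0.5161 -0.2342  0.2939] yaw 83.96 tilt [-0.0001  0.0006] q [-0.64  0.39  1.17  0.    1.58 -0.53] F [-0.6 -0.5 -0. ] open 0.0683 grip 0.0Traceback (most recent call last):
  File "<stdin>", line 13, in <module>
  File "<stdin>", line 11, in rect
  File "h.py", line 9, in onz
    e,d=ray(n,p);return e+d*(z-e[2])/d[2]
        ~~~^^^^^
  File "h.py", line 5, in ray
    c=get_calibration(n);K=c["camera_matrix"]
ValueError: time passes only in moves, steps and waits
```

```bash
sed -i 's/^def ray/_c=get_calibration;import functools;get_calibration=functools.lru_cache()(_c)\ndef ray/' h.py; cat > m.py <<'E'
from h import *
def find(im,box,lo,hi,f=8):
    x0,y0,x1,y1=box
    m=cv2.inRange(cv2.cvtColor(cv2.resize(im[y0:y1,x0:x1],None,fx=f,fy=f,interpolation=cv2.INTER_CUBIC),cv2.COLOR_RGB2HSV),lo,hi)
    cs=cv2.findContours(m,cv2.RETR_CCOMP,cv2.CHAIN_APPROX_NONE)[0]
    o=[(cv2.contourArea(c)/f/f,(c.reshape(-1,2)+.5)/f-.5+box[:2]) for c in cs]
    return sorted([x for x in o if x[0]>4],key=lambda x:-x[0])
def rect(n,pts,z):
    w=np.array([onz(n,p,z)[:2] for p in pts],np.float32);q=cv2.minAreaRect(w*1000);return np.round(q[0],1),np.round(q[1],1),round(q[2],2)
E
python3 - <<'E'
from m import *
S=cv2.imread("pics/S3.png")[:,:,::-1];T=cv2.imread("pics/T3.png")[:,:,::-1]
for a,c in find(T,(245,190,300,250),(0,0,165),(179,60,255)): print("blk",round(a),rect("top",c,.12),c.min(0).round(1),c.max(0).round(1))
P=[(a,c) for a,c in find(T,(250,190,300,240),(10,90,90),(30,255,255))];Q=find(S,(275,180,312,205),(10,90,90),(30,255,255))
for a,c in P: print("T",round(a,1),c.mean(0).round(1),onz("top",c.mean(0),.132).round(4))
for a,c in Q: print("S",round(a,1),c.mean(0).round(1),onz("scene",c.mean(0),.13).round(4))
if P and Q: print(tri(Q[0][1].mean(0),P[0][1].mean(0)))
E
```

```text
blk 156 (array([542.5,   8. ]), array([53.2, 31.5]), 83.49) [260.3 212.2] [277.6 223.4]
blk 38 (array([542.7,   8. ]), array([21.3, 21.7]), 64.91) [265.4 214.2] [272.6 221.2]
T 30.1 [268.9 217.5] [0.541  0.0076 0.132 ]
T 11.4 [267.7 224.8] [0.5185 0.0109 0.132 ]
S 39.5 [294.1 195.4] [0.5485 0.0119 0.13  ]
S 7.8 [308.6 203.8] [0.5672 0.0639 0.13  ]
(array([0.54181172, 0.00832101, 0.12446231]), np.float64(0.000977917104670497))
```

```bash
python3 t.py .5425 .008 .103 84; python3 -m handwheel '[[6,0,0,0,1],[6,0,0,0,1],[6,0,0,0,1],[6.35,0.1,0,0,1],[0,0,0,0,1]]'; python3 t.py .5425 .008 .103 84
```

```text
t 18.5 tcp [ 0.5161 -0.2342  0.2939] yaw 83.96 tilt [-0.0001  0.0006] q [-0.64  0.39  1.17  0.    1.58 -0.53] F [-0.6 -0.5 -0. ] open 0.0683 grip 0.0
shift cm [24.35  0.08 19.11]
turn -0.001
time: 19.12
ee_pos: [0.542, 0.0115, 0.2945]
ee_rot: [-2.327, -2.11, -0.001]
ft_force: [0.3, -0.9, -0.6]
opening: 0.0852
gripper_force: 0.0
t 19.12 tcp [0.542  0.0115 0.2945] yaw 84.4 tilt [0.0006 0.0008] q [-0.2   0.34  1.24  0.    1.56 -0.1 ] F [ 0.3 -0.9 -0.6] open 0.0852 grip 0.0
shift cm [-0.36  0.08 19.15]
turn 0.007
```

```bash
python3 -m handwheel '[[0,0,4,0,1],[0,0,4,0,1],[0,0,4,0,1],[0,0,2,0,1],[0,0,0,0,1]]'; python3 t.py .5425 .008 .103 84
```

```text
time: 19.75
ee_pos: [0.5418, 0.0063, 0.1531]
ee_rot: [-2.334, -2.1, 0.003]
ft_force: [0.3, -0.3, 0.4]
opening: 0.0856
gripper_force: 0.0
t 19.75 tcp [0.5418 0.0063 0.1531] yaw 83.96 tilt [-0.0027  0.0005] q [-0.21  0.46  1.48 -0.    1.21 -0.1 ] F [ 0.3 -0.3  0.4] open 0.0856 grip 0.0
shift cm [0.17 0.07 5.01]
turn -0.001
```

```bash
python3 -m handwheel '[[0.17,0.05,2.5,0,1],[0,0,2,0,1],[0,0,0.5,0,1],[0,0,0,0,1],[0,0,0,0,-0.2],[0,0,0,0,-0.2],[0,0,0,0,-0.3],[0,0,0,0,-0.35],[0,0,0,0,-1],[0,0,0,0,-1]]'; python3 t.py; python3 -m handwheel '[[0,0,-2,0,-1],[0,0,-3,0,-1],[0,0,-4,0,-1],[0,0,-4,0,-1],[0,0,-2.8,0,-1],[0,0,-1,0,-1],[0,0,0,0,-1]]'; python3 t.py .543 .1727 .264 -5.1
```

```text
time: 21.0
ee_pos: [0.543, 0.0076, 0.1044]
ee_rot: [2.336, 2.101, -0.0]
ft_force: [-2.3, -0.5, 5.2]
opening: 0.0296
gripper_force: 59.3
t 21.0 tcp [0.543  0.0076 0.1044] yaw 83.93 tilt [-0.     -0.0001] q [-0.2   0.52  1.53 -0.    1.08 -0.1 ] F [-2.3 -0.5  5.2] open 0.0296 grip 59.3
time: 21.88
ee_pos: [0.543, 0.0076, 0.2713]
ee_rot: [-2.336, -2.1, 0.001]
ft_force: [-0.2, 0.4, -2.9]
opening: 0.0298
gripper_force: 60.4
t 21.88 tcp [0.543  0.0076 0.2713] yaw 83.92 tilt [-0.0008  0.0002] q [-0.2   0.36  1.28  0.    1.5  -0.1 ] F [-0.2  0.4 -2.9] open 0.0298 grip 60.4
shift cm [16.42 -1.75  0.73]
turn 1.554
```

```bash
python3 -m handwheel '[[2,-0.2,0,0,-1],[3,-0.32,0,0,-1],[3.5,-0.37,0,0,-1],[3.5,-0.37,0,0,-1],[3,-0.32,0,0,-1],[1.42,-0.17,0,0,-1],[0,0,0,0.15,-1],[0,0,0,0.17,-1],[0,0,0,0.17,-1],[0,0,0,0.17,-1],[0,0,0,0.17,-1],[0,0,0,0.17,-1],[0,0,0,0.17,-1],[0,0,0,0.17,-1],[0,0,0,0.15,-1],[0,0,0,0.064,-1],[0,0,0,0,-1],[0,0,0,0,-1]]'; python3 t.py .543 .1727 .264 -5.1; python3 - <<'E'
from m import *
S=camera("scene");cv2.imwrite("pics/S4.png",S[:,:,::-1]);cv2.imwrite("pics/T4.png",camera("top")[:,:,::-1])
c=get_calibration("scene");A=R.from_rotvec(c["attitude"]);K=c["camera_matrix"]
def pr(X):
    v=A.inv().apply(X-c["eye"]);return np.array([K[0,2]-K[0,0]*v[0]/v[2],K[1,2]+K[1,1]*v[1]/v[2]])
s=status.sense();M=R.from_rotvec(s["ee_rot"]).as_matrix();f=s["ee_pos"]-[0,0,.1044]
# predicted corners of foot and band if block is centred & vertical
for h in(0,.035,.06):
    for a,b in((1,-1),(1,1),(-1,1),(-1,-1)): print(h,a,b,pr(f+M[:,0]*a*.025+M[:,1]*b*.015+[0,0,h]).round(1))
for a,q in find(S,(300,90,400,210),(5,130,120),(17,255,255)): print("or",a.__round__(1),cv2.boxPoints(cv2.minAreaRect(q.astype(np.float32))).round(1).tolist(),q.min(0).round(1),q.max(0).round(1), cv2.approxPolyDP(q.astype(np.float32),1.2,True).reshape(-1,2).round(1).tolist())
E
```

```text
time: 24.12
ee_pos: [0.543, 0.1727, 0.2717]
ee_rot: [3.138, -0.138, -0.001]
ft_force: [0.2, 0.3, -4.3]
opening: 0.0295
gripper_force: 60.2
t 24.12 tcp [0.543  0.1727 0.2717] yaw -5.04 tilt [-0.0007 -0.0001] q [ 0.1   0.4   1.21 -0.    1.53  1.76] F [ 0.2  0.3 -4.3] open 0.0295 grip 60.2
shift cm [-0.   -0.    0.77]
turn 0.001
0 1 -1 [352.9 204.6]
0 1 1 [342.  201.1]
0 -1 1 [349.8 191.2]
0 -1 -1 [360.4 194.4]
0.035 1 -1 [354.2 193.4]
0.035 1 1 [343. 190.]
0.035 -1 1 [350.9 180.2]
0.035 -1 -1 [361.8 183.4]
0.06 1 -1 [355.1 185.1]
0.06 1 1 [343.7 181.7]
0.06 -1 1 [351.7 172.1]
0.06 -1 -1 [362.8 175.3]
or 131.7 [[342.3999938964844, 183.5], [363.0, 177.60000610351562], [366.6000061035156, 190.1999969482422], [346.0, 196.10000610351562]] [344.3 177.7] [363.1 193.4] [[363.1000061035156, 177.8000030517578], [356.20001220703125, 185.1999969482422], [344.8999938964844, 182.8000030517578], [344.3999938964844, 190.6999969482422], [345.3999938964844, 185.6999969482422], [346.20001220703125, 191.10000610351562], [355.3999938964844, 193.3000030517578], [362.29998779296875, 183.89999389648438]]
or 10.2 [[302.79998779296875, 206.10000610351562], [308.8999938964844, 200.6999969482422], [312.1000061035156, 204.1999969482422], [306.0, 209.6999969482422]] [304.6 202.3] [311.3 209.4] [[310.29998779296875, 202.39999389648438], [304.8999938964844, 204.39999389648438], [305.79998779296875, 209.39999389648438], [306.20001220703125, 204.3000030517578], [309.20001220703125, 202.8000030517578], [311.29998779296875, 204.89999389648438]]
```

```bash
python3 - <<'E'
from m import *
for n,box in(("top",(170,170,262,262)),("scene",(295,165,405,260))):
    I=cv2.imread(f"pics/{'T' if n=='top' else 'S'}3.png")[:,:,::-1]
    for a,c in find(I,box,(15,110,90),(38,255,255))[:4]:
        if a<1500: print(n,round(a),rect(n,c,.14))
    # dark line/slot contours
    for a,c in find(I,box,(0,0,0),(179,255,95))[:4]: print(n,"dark",round(a),rect(n,c,.14))
# scene: where the seen band corners lie on the z they should have
z=.2717-.1044
for p,h,nm,t in(((356.2,185.2),.06,"f",(1,-1)),((355.4,193.3),.035,"f",(1,-1)),((344.9,182.6),.06,"l",(1,1)),((346.2-.9,191.1),.035,"l",(1,1)),((363.1,177.2),.06,"r",(-1,-1)),((362.3,183.9),.035,"r",(-1,-1))):
    a=np.radians(-5.04);X=np.array([np.cos(a),np.sin(a)]);Y=np.array([X[1],-X[0]])
    e=onz("scene",p,z+h)[:2]-([.543,.1727]+X*t[0]*.025+Y*t[1]*.015);print(nm,h,(e*1000).round(1))
E
```

```text
top 176 (array([543. , 172.7]), array([32.8, 53.5]), 84.9)
top 49 (array([497.2, 178.5]), array([95.1, 19.1]), 79.38)
top 47 (array([589.2, 169.4]), array([94.3, 14.6]), 85.23)
top dark 255 (array([490.1, 125.7]), array([122.2, 227.1]), 38.33)
top dark 31 (array([679.4,  45.3]), array([19.4, 23.5]), 0.84)
top dark 31 (array([589.8, 169.4]), array([92.8, 12.1]), 84.99)
top dark 30 (array([496.5, 178.7]), array([93.6, 16.8]), 78.91)
scene 89 (array([553.2, 176.9]), array([26.7, 39.3]), 84.7)
scene 28 (array([548.8, 218.9]), array([  5.4, 102.1]), 85.2)
scene 24 (array([542.8, 130.2]), array([  5.9, 101.1]), 86.49)
scene dark 2370 (array([636.3, 208.9]), array([189.9, 230.3]), 24.79)
scene dark 86 (array([552.6, 176.4]), array([26.4, 38.7]), 84.91)
scene dark 26 (array([548.8, 218.4]), array([  5.6, 101.7]), 84.79)
scene dark 22 (array([542.5, 130. ]), array([  6., 101.]), 86.85)
f 0.06 [-0.9  2.5]
f 0.035 [-1.8  2.6]
l 0.06 [2.3 3.7]
l 0.035 [2.2 6.7]
r 0.06 [8.1 3.2]
r 0.035 [1.4 1.8]
```

The slot measured in both views agrees within about 1 mm once the scene camera's offset is corrected using the held block. Lowering to just above the guard, then slowly.

```bash
python3 -m handwheel '[[0,0.03,0.8,0,-1],[0,0,0.8,0,-1],[0,0,0.4,0,-1],[0,0,0,0,-1]]'; python3 t.py .543 .1724 .1969 -5.1;  python3 -m handwheel '[[0,0,0.3,0,-1],[0,0,0.2,0,-1],[0,0,0.2,0,-1],[0,0,0,0,-1]]';python3 t.py .543 .1724 .1969 -5.1
```

```text
time: 24.72
ee_pos: [0.543, 0.1724, 0.2516]
ee_rot: [3.138, -0.14, -0.001]
ft_force: [-0.0, -0.2, -3.3]
opening: 0.0291
gripper_force: 60.2
t 24.73 tcp [0.543  0.1724 0.2516] yaw -5.11 tilt [-0.0008 -0.0001] q [0.1  0.42 1.24 0.   1.48 1.76] F [-0.  -0.2 -3.3] open 0.0291 grip 60.2
shift cm [ 0.   -0.01  5.47]
turn -0.0
time: 25.22
ee_pos: [0.543, 0.1724, 0.2449]
ee_rot: [3.138, -0.14, -0.001]
ft_force: [0.2, 0.0, -3.7]
opening: 0.0296
gripper_force: 60.2
t 25.23 tcp [0.543  0.1724 0.2449] yaw -5.11 tilt [-0.0003  0.    ] q [0.1  0.42 1.26 0.   1.46 1.76] F [ 0.2  0.  -3.7] open 0.0296 grip 60.2
shift cm [-0.  -0.   4.8]
turn -0.0
```

```bash
for i in 1 ; do python3 -m handwheel '[[0,0,0.1,0,-1],[0,0,0.1,0,-1],[0,0,0,0,-1]]'; done; python3 -m handwheel '[[0,0,0.1,0,-1],[0,0,0,0,-1]]'; python3 -m handwheel '[[0,0,0.1,0,-1],[0,0,0,0,-1]]'
```

```text
time: 25.6
ee_pos: [0.5431, 0.1724, 0.243]
ee_rot: [3.138, -0.14, -0.0]
ft_force: [0.5, -0.6, -3.8]
opening: 0.0293
gripper_force: 60.2
time: 25.85
ee_pos: [0.5431, 0.1724, 0.2419]
ee_rot: [3.138, -0.14, -0.0]
ft_force: [0.1, -0.6, -3.0]
opening: 0.0295
gripper_force: 60.2
time: 26.1
ee_pos: [0.543, 0.1724, 0.2409]
ee_rot: [3.138, -0.14, -0.0]
ft_force: [-0.8, 0.1, -3.3]
opening: 0.0293
gripper_force: 60.2
```

No contact force with the foot about 3.5 mm below the guard's top, so it has entered. Continuing down.

```bash
python3 -m handwheel '[[0,0,0.2,0,-1],[0,0,0.3,0,-1],[0,0,0,0,-1]]'; python3 -m handwheel '[[0,0,0.4,0,-1],[0,0,0.4,0,-1],[0,0,0,0,-1]]'
```

```text
time: 26.48
ee_pos: [0.543, 0.1723, 0.2357]
ee_rot: [3.138, -0.14, -0.001]
ft_force: [-0.5, 0.1, -3.0]
opening: 0.0297
gripper_force: 60.2
time: 26.85
ee_pos: [0.543, 0.1723, 0.2276]
ee_rot: [3.138, -0.14, -0.001]
ft_force: [-0.8, 0.6, -3.4]
opening: 0.0294
gripper_force: 60.2
```

```bash
python3 -m handwheel '[[0,0,0.5,0,-1],[0,0,0.5,0,-1],[0,0,0.5,0,-1],[0,0,0,0,-1]]'; python3 -m handwheel '[[0,0,0.5,0,-1],[0,0,0.5,0,-1],[0,0,0.4,0,-1],[0,0,0.17,0,-1],[0,0,0,0,-1],[0,0,0,0,-1]]';python3 - <<'E'
from m import *
S=camera("scene");cv2.imwrite("pics/S5.png",S[:,:,::-1])
c=get_calibration("scene");A=R.from_rotvec(c["attitude"]);K=c["camera_matrix"]
def pr(X):
    v=A.inv().apply(X-c["eye"]);return np.array([K[0,2]-K[0,0]*v[0]/v[2],K[1,2]+K[1,1]*v[1]/v[2]])
p=status.sense()["ee_pos"];a=np.radians(-5.1);X=np.array([np.cos(a),np.sin(a),0]);Y=np.array([X[1],-X[0],0])
f=p-[0,0,.1044]+X*.025
for h in(.0475,.06,.09): print(h,"z",(f[2]+h).round(4),pr(f+[0,0,h]).round(1))
P=pr(f+[0,0,.0475])+[1,0];col=S[int(P[1])-10:int(P[1])+8,int(round(P[0]))-2];print(int(P[1])-10);print(cv2.cvtColor(col[:,None].copy(),cv2.COLOR_RGB2HSV).reshape(-1,3).tolist())
E
python3 t.py .543 .1724 .1969 -5.1
```

```text
time: 27.35
ee_pos: [0.543, 0.1723, 0.2125]
ee_rot: [3.138, -0.14, -0.001]
ft_force: [-0.1, -0.2, -3.5]
opening: 0.0295
gripper_force: 60.2
time: 28.1
ee_pos: [0.5432, 0.1724, 0.1975]
ee_rot: [-3.138, 0.14, -0.001]
ft_force: [-0.5, 1.0, -3.7]
opening: 0.0291
gripper_force: 60.2
0.0475 z 0.1406 [346.5 211. ]
0.06 z 0.1531 [346.8 207.2]
0.09 z 0.1831 [347.8 197.9]
201
[[173, 9, 116], [0, 11, 116], [173, 9, 115], [0, 9, 115], [174, 11, 116], [0, 9, 116], [9, 119, 120], [13, 228, 122], [13, 226, 123], [13, 232, 122], [13, 234, 122], [19, 233, 164], [22, 229, 207], [23, 232, 215], [22, 230, 216], [23, 231, 216], [22, 211, 158], [22, 173, 84]]
t 28.15 tcp [0.5431 0.1724 0.1975] yaw -5.11 tilt [0.0003 0.    ] q [ 0.1   0.46  1.34 -0.    1.35  1.76] F [-0.8  0.7 -4.1] open 0.0296 grip 60.2
shift cm [-0.02 -0.    0.06]
turn -0.0
```

The band's upper edge stands about 13 mm above the guard, so the guard's top is at mid-band. The weight is fully on the grip. A last small trim, then I hand in.

```bash
python3 -m handwheel '[[0,0,0.06,0,-1],[0,0,0,0,-1],[0,0,0,0,-1],[0,0,0,0,-1]]'; python3 -c "
from station import order;print(order.finish_job())"
```

```text
time: 28.65
ee_pos: [0.5431, 0.1724, 0.1967]
ee_rot: [3.138, -0.14, 0.0]
ft_force: [-0.1, 0.1, -2.7]
opening: 0.0294
gripper_force: 60.2
the job is handed in; nothing more can be done
None
```

The aluminium block was stood upright and released, then picked up again and lowered into the slot; it is still held there upright, with the guard's top at about the middle of the orange band, and the job was handed in at 28.65 s with no verdict returned.

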